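# Hold the roller end cap socket-up

### The job

Pick up the white roller end cap that lies in the black baking tray and turn it so that the end with the deep blind socket points straight up (the other end has only a shallow recess and is heavier; tell them apart by feel if you cannot see it), ready for the sheeter's roller shaft. Finish while still holding it like that, still and in the gripper alone, with its middle at least 15 cm above the worktop; do not put it down at the end. Leave the spare cap in the orange tub, the steel bowl and the dough scraper where they are.

Things in the scene. Friction and masses are not known exactly. Their poses are not given: they have to be found in the camera images.
- cap_1: Roller end cap lying on a flat: white eight-sided sleeve 66 mm long, 52 mm across flats (21 mm wide, two upright). Origin: axis at mid-length, 26 mm up; x along the axis, within 45 deg of world +y. One end, +x or -x, not told, has a blind socket 36 mm wide, 33 mm deep; the other a like recess 3 mm deep, closed by a steel plug: balance point 10 mm from the middle towards that heavy end. 0.3-0.47 kg
- cap_2: The other end cap, outwardly identical to cap_1, same sizes, origin and x axis, but its socket is at the opposite end in its own frame. One cap lies in the black tray, the other in the orange tub; which is which varies. The one in the tray is to be handled, the one in the tub is the spare.
- tray: Fixed black steel baking tray, 300 mm (its x) by 400 mm (its y), rim 22 mm high, wall and floor 4 mm thick. Origin at the centre of its underside.
- tub: Fixed orange plastic tub for spares, 150 mm (its x) by 170 mm (its y), 50 mm high, wall and floor 4 mm. Origin at the centre of its underside.
- bowl: Loose steel mixing bowl, rim 150 mm across, 60 mm high, to be left alone. Origin at the centre of its underside.
- scraper: Loose dough scraper lying flat, to be left alone: wooden grip 20 x 130 x 22 mm (long along its y) and a 3 mm steel blade reaching 92 mm along its x. Origin under the centre of the grip.
There are look-alikes about, which are no part of the job. Leave any brown or yellow look-alike of the cap_2 alone.

How it is judged:
By the outcome, as a careful person would: the job done as asked, in the order asked, and still so for the second after the job is handed in, while the arm keeps its last pose, push and grip.
It also fails if it takes over 42 s, if anything falls off the work surface, if the arm or the gripper's body presses on something with over 40 N, if the wrist force passes 120 N, or if a joint passes its speed limit or range.

### The arm

A 6-joint arm with a two-finger parallel gripper is mounted at the origin on the work surface. World frame = base frame: x ahead of the robot, y to its left, z up, the work surface at z = 0. Lengths are in m, angles in rad, forces in N, time in s.
With the tool pointing down it reaches from about 0.35 to 0.975 m from the base axis. Payload 4.9 kg.
Tool frame: the origin (TCP) lies at the very end of the fingers, on their centre line; the grasp point (between the pads) lies 19 mm behind it; z points along the fingers, x is the direction in which the jaws open and shut, and the axes are right-handed (so a half turn about z gives the same grasp; the last joint's range is limited). The gripper opens to 85 mm and grips with 20 to 120 N. Pads are 22 mm wide; open, the fingers measure 114 mm over their backs; the gripper's body (76 mm by 85 mm) begins 54 mm behind the grasp point. The pads swing forward as they close: fully open they stand 13 mm farther back than shut.
Start: joints at [1.076, 0.053, 1.613, -0, 1.476, -0.119], TCP at [0.229, 0.581, 0.194] pointing down, gripper open.
Joint ranges: [-3.01, 3.01], [-1.01, 2.22], [0.06, 2.58], [-1.02, 4.17], [0.09, 2.62], [-3.14, 3.14]. Speed limits (rad/s): [2.57, 2.57, 3.14, 3.14, 3.14, 3.14].

### API

Orientations are given as a rotation vector (axis times angle).
In Python, from station import ctrl, get_image, calibration, job gives the robot as it stands.
- The arm moves only by the tool jog_arm, never from a script. Its argument "deltas" is a list of rows, each a list of 3 entries, a list of its own where there are three numbers: the turn, a rotation vector about the tool's x, y, z in degrees, then the shift along the tool's x, y, z in m, then the finger opening in m, from 0 to 0.0854. In form: [[[ax, ay, az], [tx, ty, tz], gripper], ...]. A call has 1 to 12 rows; each row is the pose to reach, as a shift and turn from the pose commanded when the call began, along the tool's axes at that moment; what a row does not reach only later rows make up. A row lasts 1/12 s, in which the tool goes at most 41.7 mm and 7.16 degrees, less where a joint would pass 70% of its speed; a pose out of reach is approached as far as the arm can. A call with a gripper value outside its range is refused whole. The fingers move at their own pace and stop on an object; "squeeze" is the grip in N (left out, the last holds). Time passes only in rows, so rows that repeat a pose let the fingers close. It gives the time, the measured TCP pose, the force and the opening at its end, in the units of the state.
- ctrl.get_obs(): the state, without advancing time (a new reading comes with each control period).
- get_image(name): name is "scene" or "top" or "wrist"; returns the picture (400x640x3 uint8, red, green, blue); there is no depth.
- calibration(name): a dict with "mtx" (3x3 intrinsics, pixels), "origin" and "rotation" of the camera in the world; the wrist camera has in their place "tool_from_camera" (4x4, takes a point from camera to tool coordinates, whose origin is the TCP and whose axes are the tool frame's). Camera axes: x right, y up, looking along -z (the intrinsics and any distortion apply to the point x, -y, -z); pixel columns grow to the right and rows downward; lengths in m; the calibration is good to about 2 mm. The wrist camera is an equidistant fisheye: a pixel r from the principal point sees the ray r / f radians off the axis. A picture is of the moment at which its call begins: read the wrist's pose just before it. calibration takes no time and is no camera call.
- job.finish_job(): hands the job in, once; it reports no verdict.
The state is a dict: "t": time; "q": joint angles; "dq": joint speeds; "effort": joint torques, N m; "tool_pos": TCP position; "tool_rot": TCP orientation; "contact_force": force on the tool from outside, world axes, zero at the start; "wrist_torque": the same for the moment, N m; "opening": finger opening in m.
Only numpy, scipy, OpenCV 4.12 (cv2) and the standard library are available. Lean on these libraries where they do the work, as an engineer would, in place of code of your own. Each camera call takes 0.05 s, during which the arm holds its last target.

## Working session

There is one attempt and no reset: what is moved stays moved. The work goes in short steps, Python scripts to look and compute and a tool call to move; the robot and the scene stay as the last step left them, time stands still between calls to the robot, and variables do not carry over. Pictures are saved under pics/ and viewed, and the job is handed in when it is done.

Besides the shell and the picture viewer there is one more tool, called after "Request:" by a JSON object that holds its "fn" and its "kwargs", one argument or row to a line. jog_arm: Moves the arm, as the interface text tells. Its arguments: {"type":"object","properties":{"deltas":{"type":"array","items":{"type":"array"}},"squeeze":{"type":"number"}},"required":["deltas"]}

```bash
mkdir -p pics; ls
python3 - <<'E'
from station import ctrl,get_image,calibration,job
import cv2
o=ctrl.get_obs()
for k in o: print(k,o[k])
for n in ("scene","top","wrist"):
    c=calibration(n); print(n,c)
    cv2.imwrite(f"pics/{n}0.png",get_image(n)[:,:,::-1])
E
```

```text
pics
t 0.0
q [ 1.07598505e+00  5.33532536e-02  1.61426374e+00  2.94765392e-06
  1.47599583e+00 -1.18998186e-01]
dq [ 1.33521979e-03 -1.57549760e-03  8.54527413e-04  2.95688850e-04
 -3.90005215e-05  1.09513599e-03]
effort [-1.59266501e-04 -3.93662918e+01 -3.70184863e+01 -4.67074324e-05
  6.68566834e-03  2.38504145e-05]
tool_pos [0.22906371 0.58077566 0.1925834 ]
tool_rot [ 2.59654204  1.76684428 -0.00281816]
contact_force [ 0.09752003 -0.63883333 -0.47377453]
wrist_torque [ 0.04032106 -0.02253039 -0.03098753]
opening 0.0854719762495921
scene {'mtx': array([[506.0628627 ,   0.        , 312.80486217],
       [  0.        , 506.0628627 , 192.54246038],
       [  0.        ,   0.        ,   1.        ]]), 'origin': array([1.23967715, 0.93636327, 1.17176437]), 'rotation': array([0.32901456, 0.95840308, 2.28996693])}
top {'mtx': array([[409.44519799,   0.        , 318.59879377],
       [  0.        , 409.44519799, 201.32871277],
       [  0.        ,   0.        ,   1.        ]]), 'origin': array([0.24264019, 0.01945844, 1.39405668]), 'rotation': array([ 0.17541218, -0.15380836, -1.45715832])}
wrist {'mtx': array([[309.70691629,   0.        , 322.1125856 ],
       [  0.        , 309.70691629, 192.26386642],
       [  0.        ,   0.        ,   1.        ]]), 'tool_from_camera': array([[ 9.99999995e-01,  8.12691677e-05,  6.17399135e-05,
         3.84674905e-05],
       [ 9.70104225e-05, -9.44816762e-01, -3.27599262e-01,
        -8.53986662e-02],
       [ 3.17091858e-05,  3.27599266e-01, -9.44816765e-01,
        -1.79203658e-01],
       [ 0.00000000e+00,  0.00000000e+00,  0.00000000e+00,
         1.00000000e+00]])}
```

View pics/scene0.png

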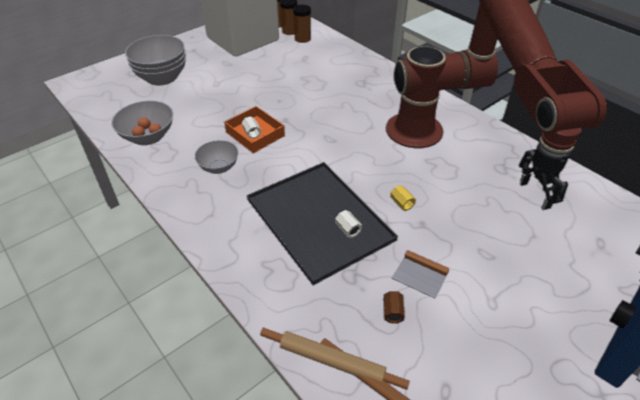

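View pics/top0.png

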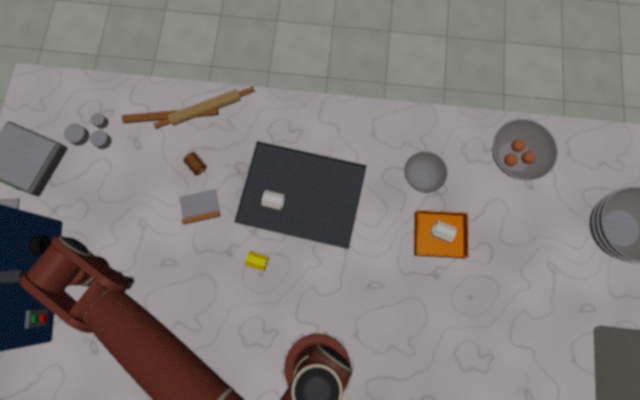

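View pics/wrist0.png

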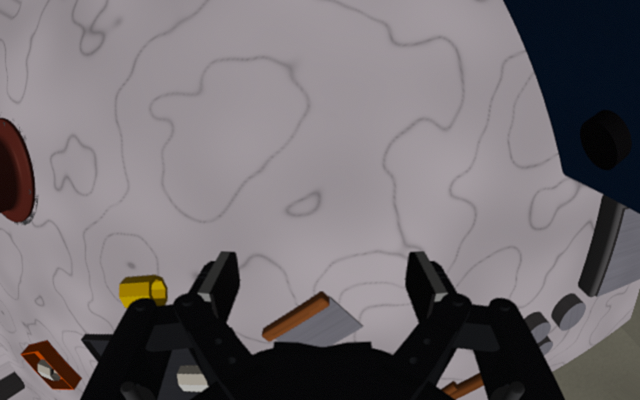

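Run:
```python
import cv2,numpy as np
a=cv2.imread('pics/scene0.png')[200:245,325:375]; b=cv2.imread('pics/top0.png')[180:220,245:300]
a=cv2.resize(a,(400,360),interpolation=cv2.INTER_CUBIC);b=cv2.resize(b,(390,360),interpolation=cv2.INTER_CUBIC)
cv2.imwrite('pics/crop0.png',np.hstack([a,b]))
```

```text
(no output)
```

View pics/crop0.png

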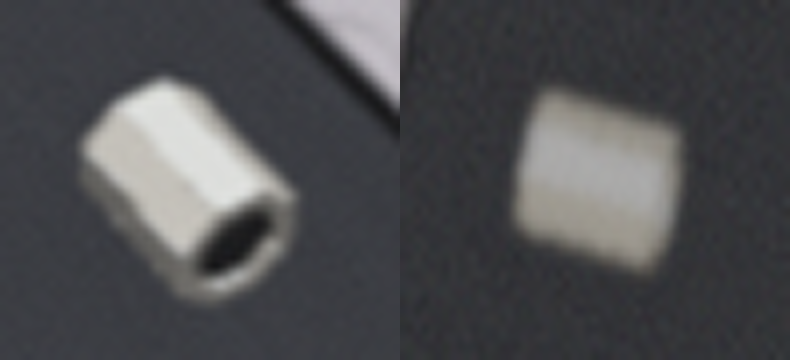

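```bash
cat > h.py <<'E'
import numpy as np,cv2
from scipy.spatial.transform import Rotation as R
from station import ctrl,get_image,calibration,job
def ray(n,u,v):
    c=calibration(n);M=c['mtx']
    d=np.array([(u-M[0,2])/M[0,0],-(v-M[1,2])/M[1,1],-1])
    Rm=R.from_rotvec(c['rotation']).as_matrix()
    return np.array(c['origin']),Rm@d
def onz(n,u,v,z):
    o,d=ray(n,u,v);return o+d*(z-o[2])/d[2]
def proj(n,p):
    c=calibration(n);M=c['mtx'];Rm=R.from_rotvec(c['rotation']).as_matrix()
    q=Rm.T@(np.asarray(p)-c['origin']);return M[0,2]+M[0,0]*q[0]/-q[2],M[1,2]-M[1,1]*q[1]/-q[2]
def wproj(p,pos,rot):
    c=calibration('wrist');M=c['mtx'];T=c['tool_from_camera']
    t=R.from_rotvec(rot).as_matrix().T@(np.asarray(p)-pos)
    q=T[:3,:3].T@(t-T[:3,3]);q=np.array([q[0],-q[1],-q[2]])
    th=np.arctan2(np.hypot(q[0],q[1]),q[2]);s=M[0,0]*th/np.hypot(q[0],q[1])
    return M[0,2]+s*q[0],M[1,2]+s*q[1]
def wray(u,v,pos,rot):
    c=calibration('wrist');M=c['mtx'];T=c['tool_from_camera']
    x,y=u-M[0,2],v-M[1,2];r=np.hypot(x,y);th=r/M[0,0]
    d=np.array([np.sin(th)*x/r,-np.sin(th)*y/r,-np.cos(th)])
    Rm=R.from_rotvec(rot).as_matrix()
    return pos+Rm@T[:3,3],Rm@(T[:3,:3]@d)
E
python3 - <<'E'
from h import *
cs=[(550,88),(682,128),(650,272),(515,235)]
P=[onz('top',245+(a-400)/390*55-.5*0,180+b/9,0.030) for a,b in cs]
P=np.array(P);print(P)
print(np.linalg.norm(P-np.roll(P,-1,0),axis=1),P.mean(0))
ax=(P[0]+P[3]-P[1]-P[2])/2;print(ax,np.degrees(np.arctan2(ax[1],ax[0])), np.linalg.norm(ax))
w=(P[0]+P[1]-P[2]-P[3])/2;print(np.degrees(np.arctan2(w[1],w[0])),np.linalg.norm(w))
print(proj('scene',P.mean(0)))
ob=ctrl.get_obs();print(R.from_rotvec(ob['tool_rot']).as_matrix())
for q in [(257,143),(366,165),(349,248),(235,222)]: print(onz('top',*q,0.022))
E
```

```text
[[0.55672043 0.23785632 0.03      ]
 [0.54802626 0.17238904 0.03      ]
 [0.49105326 0.18064234 0.03      ]
 [0.49823303 0.24685196 0.03      ]]
[0.06604206 0.0575677  0.06659777 0.05917514] [0.52350825 0.20943491 0.03      ]
[0.00793697 0.06583845 0.        ] 83.12603616414593 0.06631513263259645
-8.496730775721337 0.058370862741749366
(np.float64(347.4223063897416), np.float64(223.43292097731361))
[[ 3.67035165e-01  9.30206764e-01 -7.50986229e-04]
 [ 9.30205673e-01 -3.67035893e-01 -1.43467658e-03]
 [-1.61018476e-03 -1.71994897e-04 -9.99998689e-01]]
[0.72402214 0.29430623 0.022     ]
[ 0.68431139 -0.09589122  0.022     ]
[ 0.38950076 -0.06351657  0.022     ]
[0.43566116 0.32911908 0.022     ]
```

```bash
cat >> h.py <<'E'
def delta(pos,rot,cpos=None,crot=None):
    o=ctrl.get_obs(); p=np.array(o['tool_pos']) if cpos is None else np.array(cpos); r=R.from_rotvec(o['tool_rot'] if crot is None else crot)
    print('turn',np.round((r.inv()*rot).as_rotvec(degrees=True),2),'shift',np.round(r.inv().apply(np.array(pos)-p),4))
def down(deg):
    a=np.radians(deg);x=np.array([np.cos(a),np.sin(a),0]);y=np.array([np.sin(a),-np.cos(a),0])
    return R.from_matrix(np.c_[x,y,[0,0,-1]])
E
python3 - <<'E'
from h import *
delta([.5235,.2094,.15],down(-7.7))
delta([.5235,.2094,.15],down(-7.7),[.229,.581,.194])
for z in (.15,): print(wproj([.5235,.2094,.03],[.5235,.2094,z],down(-7.7).as_rotvec()),wproj([.528,.2424,.03],[.5235,.2094,z],down(-7.7).as_rotvec()))
E
```

```text
turn [5.000e-02 8.000e-02 7.617e+01] shift [-0.2375  0.4102  0.0431]
turn [5.000e-02 8.000e-02 7.617e+01] shift [-0.2375  0.4103  0.0443]
(np.float64(322.09221456143894), np.float64(175.0026584705015)) (np.float64(322.12711974982983), np.float64(142.28246017136786))
```

Request:
{"fn": "jog_arm", "kwargs": {
  "deltas": [
    [[0,0,7],[-0.02,0.034,0.004],0.085],
    [[0,0,14],[-0.04,0.07,0.008],0.085],
    [[0,0,21],[-0.06,0.104,0.011],0.085],
    [[0,0,28],[-0.08,0.138,0.015],0.085],
    [[0,0,35],[-0.1,0.173,0.019],0.085],
    [[0,0,42],[-0.12,0.208,0.022],0.085],
    [[0,0,49],[-0.14,0.242,0.026],0.085],
    [[0,0,56],[-0.16,0.277,0.03],0.085],
    [[0,0,63],[-0.18,0.311,0.034],0.085],
    [[0,0,70],[-0.2,0.346,0.037],0.085],
    [[0,0,76.2],[-0.22,0.38,0.041],0.085],
    [[0,0,76.2],[-0.2375,0.4103,0.0443],0.085]
  ]
}}

```text
t: 1.15
tool_pos: [0.5248, 0.2076, 0.149]
tool_rot: [3.134, -0.219, -0.0]
contact_force: [0.8, 0.6, 0.1]
opening: 0.085
```

Run:
```python
from h import *
o=ctrl.get_obs();print(o['t'],o['q'],o['dq'],o['tool_pos'],o['tool_rot'])
im=get_image('wrist')[:,:,::-1];o=ctrl.get_obs();print(o['t'],o['tool_pos'])
cv2.imwrite('pics/w1.png',im)
cv2.imwrite('pics/w1c.png',cv2.resize(im[90:250,220:420],(800,640))[:600])
```

```text
1.15 [ 2.44989803e-01 -5.94164617e-02  1.80044846e+00 -2.29085518e-04
  1.40086762e+00  3.84554859e-01] [-0.68573138  0.30152497 -0.21877998  0.01186257 -0.08029524 -0.79408121] [0.52476828 0.20760833 0.14900496] [ 3.13364186e+00 -2.18968044e-01 -3.48651779e-04]
1.2 [0.52770593 0.20314806 0.14835583]
```

View pics/w1.png

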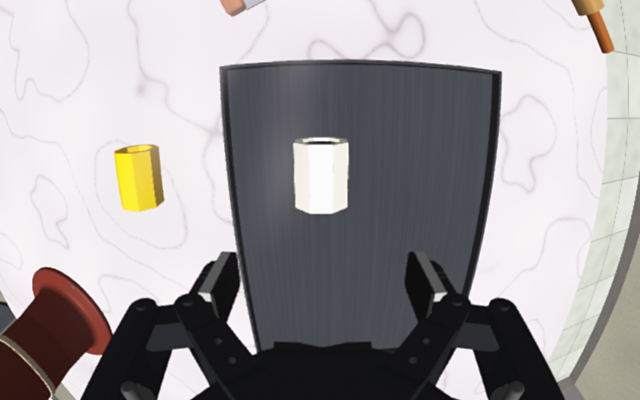

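View pics/w1c.png

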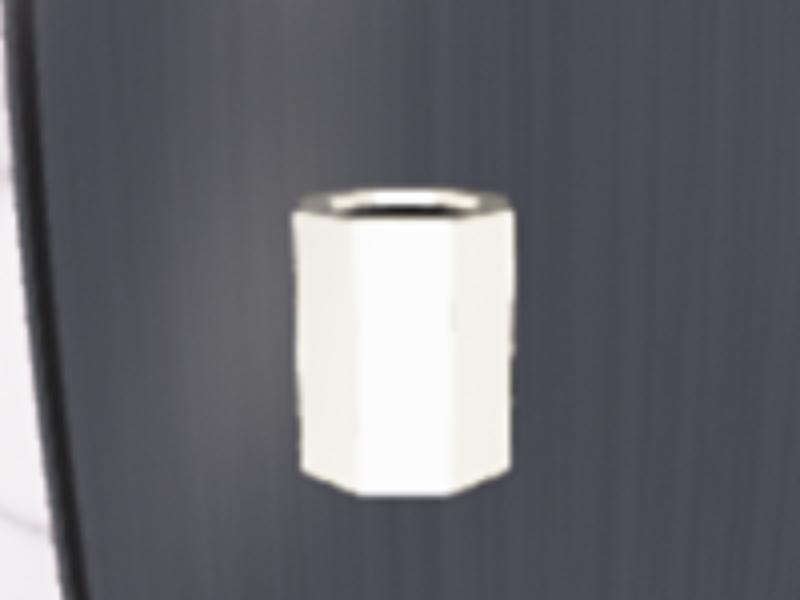

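Run:
```python
from h import *
pos=np.array([0.52476828,0.20760833,0.14900496]);rot=np.array([ 3.13364186e+00,-2.18968044e-01,-3.48651779e-04])
P=[]
for a,b in [(356,218),(455,218),(448,495),(358,495)]:
    o,d=wray(220+a/4,90+b/4,pos,rot);P.append(o+d*(.056-o[2])/d[2])
P=np.array(P);print(P,np.linalg.norm(P-np.roll(P,-1,0),axis=1),P.mean(0))
ax=P[0]+P[1]-P[2]-P[3];print(np.degrees(np.arctan2(ax[1],ax[0])))
o=ctrl.get_obs();print(o['tool_pos'],o['tool_rot'])
```

```text
[[0.51731052 0.24438629 0.056     ]
 [0.5391288  0.24131675 0.056     ]
 [0.5289356  0.1753551  0.056     ]
 [0.50764727 0.17833688 0.056     ]] [0.02203314 0.0667446  0.02149614 0.06675255] [0.52325554 0.20984876 0.056     ]
81.44597700155816
[0.52770593 0.20314806 0.14835583] [ 3.12977667e+00 -2.20446780e-01  2.66873357e-03]
```

Request:
{"fn": "jog_arm", "kwargs": {
  "deltas": [
    [[0,0,0],[0,0,0],0.085],
    [[0,0,0.3],[0,0,0.02],0.085],
    [[0,0,0.3],[0,0,0.045],0.085],
    [[0,0,0.3],[0,0,0.07],0.085],
    [[0,0,0.3],[0,0,0.09],0.085],
    [[0,0,0.3],[0,0,0.11],0.085],
    [[0,0,0.3],[0,0,0.12],0.085],
    [[0,0,0.3],[0,0,0.128],0.085],
    [[0,0,0.3],[0,0,0.134],0.085],
    [[0,0,0.3],[0,0,0.138],0.085],
    [[0,0,0.3],[0,0,0.138],0.085],
    [[0,0,0.3],[0,0,0.138],0.085]
  ]
}}

```text
t: 2.2
tool_pos: [0.5245, 0.2101, 0.0124]
tool_rot: [-3.133, 0.22, -0.002]
contact_force: [0.4, -0.0, -0.3]
opening: 0.085
```

Run:
```python
from h import *
im=get_image('wrist')[:,:,::-1]
cv2.imwrite('pics/w2.png',im)
cv2.imwrite('pics/w2c.png',cv2.resize(im[150:350,200:440],(720,600)))
o=ctrl.get_obs();print(o)
```

```text
{'t': 2.25, 'q': array([2.49217166e-01, 9.36847261e-02, 1.89119434e+00, 5.02398771e-05,
       1.15497592e+00, 3.89420081e-01]), 'dq': array([-2.62953635e-03, -2.46657111e-03, -9.99755317e-04, -4.82925962e-04,
       -2.09967180e-06,  1.51865025e-04]), 'effort': array([ 5.75693941e-02, -3.59186304e+01, -3.18354321e+01,  2.37113913e-03,
        8.81878281e-03,  3.05528911e-04]), 'tool_pos': array([0.52467506, 0.21011457, 0.01252515]), 'tool_rot': array([-3.13328562e+00,  2.20040283e-01, -2.56839155e-03]), 'contact_force': array([ 0.45402513, -0.05303686,  0.20305293]), 'wrist_torque': array([-0.03933997,  0.01890544,  0.0068996 ]), 'opening': 0.08475400866565166}
```

View pics/w2c.png

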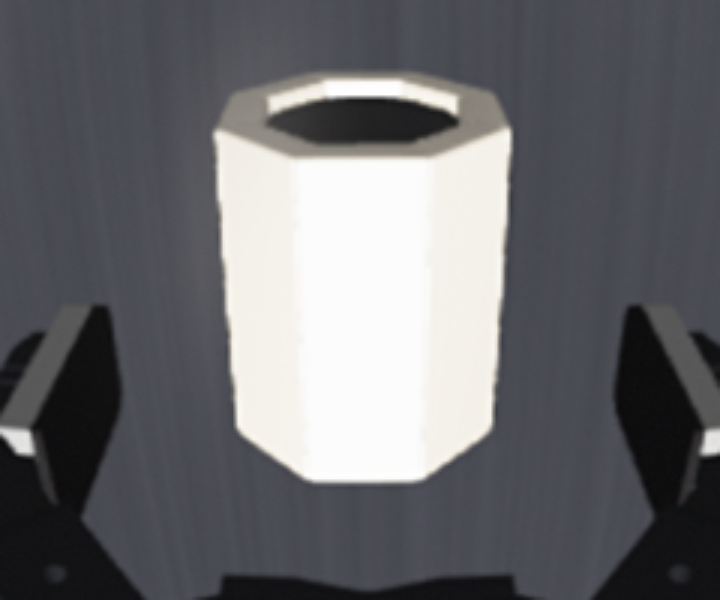

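Request:
{"fn": "jog_arm", "kwargs": {
  "deltas": [
    [[0,0,0],[0,0,0],0.06],
    [[0,0,0],[0,0,0],0.045],
    [[0,0,0],[0,0,0],0.045],
    [[0,0,0],[0,0,0],0.045],
    [[0,0,0],[0,0,0],0.045],
    [[0,0,0],[0,0,0],0.045],
    [[0,0,0],[0,0,0],0.045],
    [[0,0,0],[0,0,0],0.045]
  ],
  "squeeze": 80
}}

```text
t: 2.92
tool_pos: [0.5238, 0.2098, 0.0115]
tool_rot: [3.134, -0.22, -0.0]
contact_force: [-0.0, 0.2, 0.6]
opening: 0.0453
```

Run:
```python
from h import *
o=ctrl.get_obs();print(o)
```

```text
{'t': 2.9167, 'q': array([2.49128562e-01, 9.45071741e-02, 1.89234098e+00, 2.22480388e-05,
       1.15484479e+00, 3.89350358e-01]), 'dq': array([-0.00077164, -0.00096926, -0.00056303,  0.00097559,  0.0010131 ,
        0.00182932]), 'effort': array([-2.58460437e-03, -3.63307679e+01, -3.21675789e+01, -1.06395901e-04,
        4.67433201e-04,  5.25482949e-05]), 'tool_pos': array([0.52383295, 0.20984073, 0.01146875]), 'tool_rot': array([ 3.13386139e+00, -2.20092714e-01, -1.59601792e-04]), 'contact_force': array([-0.03678355,  0.19354826,  0.60375061]), 'wrist_torque': array([-0.01075286,  0.01465083,  0.02295645]), 'opening': 0.04531307734789313}
```

Run:
```python
from h import *
im=get_image('wrist')[:,:,::-1]
cv2.imwrite('pics/w3.png',im)
```

```text
(no output)
```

View pics/w3.png

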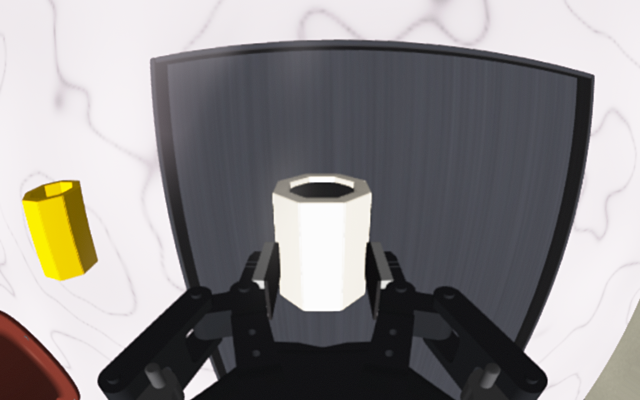

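Request:
{"fn": "jog_arm", "kwargs": {
  "deltas": [
    [[0,0,0],[0,0,0],0.03],
    [[0,0,0],[0,0,0],0.03],
    [[0,0,0],[0,0,0],0.03],
    [[0,0,0],[0,0,0],0.03]
  ],
  "squeeze": 80
}}

```text
t: 3.3
tool_pos: [0.5244, 0.2099, 0.0128]
tool_rot: [3.134, -0.22, 0.001]
contact_force: [-1.7, -0.7, 6.1]
opening: 0.0304
```

Run:
```python
from h import *
im=get_image('wrist')[:,:,::-1]
o=ctrl.get_obs()
cv2.imwrite('pics/w4.png',cv2.resize(im[160:340,210:430],(733,600)))
p=o['tool_pos'];r=o['tool_rot']
for dx in (-.026,.026):
  for l in (-.033,0,.033):
    a=np.radians(81.9);q=np.array([.5233,.2096,.03])+l*np.array([np.cos(a),np.sin(a),0])+dx*np.array([np.sin(a),-np.cos(a),0])
    u,v=wproj(q,p,r);print(dx,l,(u-210)*3.33,(v-160)*3.33)
print((np.array(wproj(R.from_rotvec(r).apply([0,0,-.019])+p,p,r))-[210,160])*3.33)
```

```text
-0.026 -0.033 236.8066792944962 411.8029691750861
-0.026 0 225.7656619814376 261.8515259995026
-0.026 0.033 215.62137730070256 85.30210467991854
0.026 -0.033 506.5745906824178 412.1115634324574
0.026 0 517.8187911072843 262.18129233876493
0.026 0.033 528.2538798988405 85.64537612783275
[377.72616104 265.35643392]
```

View pics/w4.png

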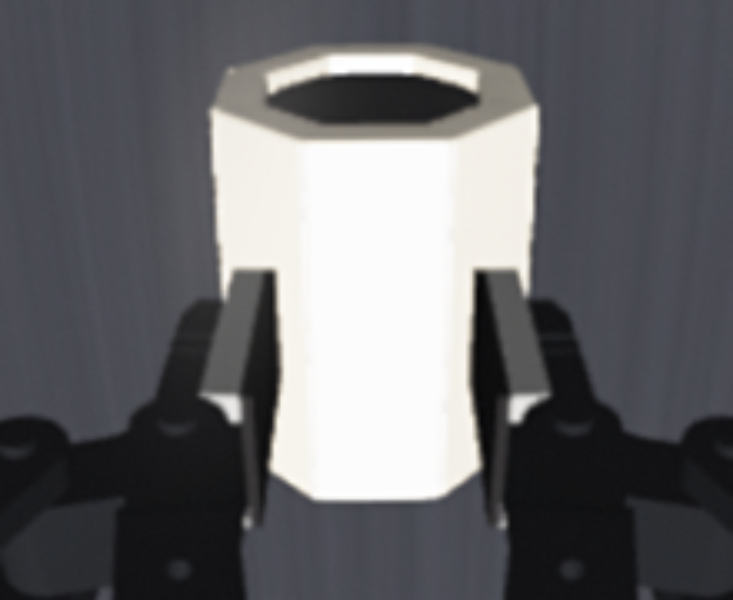

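Run:
```python
from h import *
p=np.zeros(3);r=np.zeros(3)
for y in (-.011,.011):
  for z in (0,-.01,-.019,-.03,-.04,-.05):
    u,v=wproj([-.0152,y,z],p,r);print(y,z,(u-210)*3.33,(v-160)*3.33)
print(ctrl.get_obs())
```

```text
-0.011 0 296.685093280099 166.0485003557191
-0.011 -0.01 292.82106456597245 187.28423634576632
-0.011 -0.019 289.02063416571275 208.274534557306
-0.011 -0.03 283.9020905869865 236.711052964395
-0.011 -0.04 278.7318685919166 265.63226385604537
-0.011 -0.05 272.9947315568606 297.9628900374216
0.011 0 299.968830568332 269.2666932627975
0.011 -0.01 296.5517241535366 294.21286766440556
0.011 -0.019 293.2249081805461 318.64432771916825
0.011 -0.03 288.7985403995297 351.37694268381046
0.011 -0.04 284.391705330459 384.22880467448937
0.011 -0.05 279.5781336326588 420.42314045776885
{'t': 3.35, 'q': array([ 2.49165668e-01,  9.34209013e-02,  1.89098450e+00, -2.47745672e-04,
        1.15655005e+00,  3.89263642e-01]), 'dq': array([ 4.94910271e-05, -8.29491540e-05,  1.98953156e-03, -1.14174400e-03,
       -3.02937810e-03, -1.77593693e-03]), 'effort': array([-1.44436309e-02, -3.34802878e+01, -3.06408799e+01,  8.66134115e-02,
       -6.84794057e-01,  1.92554510e-02]), 'tool_pos': array([0.52441339, 0.209929  , 0.01278153]), 'tool_rot': array([ 3.13388354e+00, -2.19728227e-01,  1.06215539e-03]), 'contact_force': array([-2.46056014, -0.38289069,  5.61140533]), 'wrist_torque': array([-0.19259086,  0.36859066,  0.00957291]), 'opening': 0.030285942001090936}
```

Run:
```python
from h import *
im=get_image('scene')[:,:,::-1].copy()
c=im[130:270,270:430]; cv2.imwrite('pics/s4.png',cv2.resize(c,(685,600),interpolation=cv2.INTER_CUBIC))
o=ctrl.get_obs()
for z in (0,.019,.04,.073):
  u,v=proj('scene',np.array(o['tool_pos'])+[0,0,z]);print(z,(u-270)*4.28,(v-130)*4.28)
```

```text
0 329.99431779500856 417.06016590369546
0.019 330.98551929463287 399.2036738898894
0.04 332.10153197199264 379.09870888717876
0.073 333.9002052978092 346.6956143700081
```

View pics/s4.png

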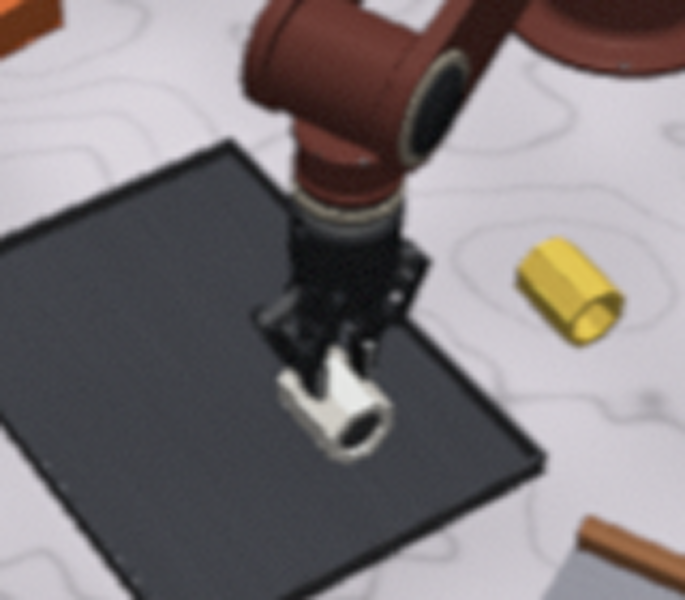

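Run:
```python
from h import *
p=np.zeros(3);r=np.zeros(3)
for x in (-.0425,):
  for z in (0,-.013,-.03,-.04,-.05,-.06):
    print(x,z,np.round(wproj([x,-.011,z],p,r),1),np.round(wproj([x,.011,z],p,r),1))
a=cv2.imread('pics/w1.png')[220:340,170:480];cv2.imwrite('pics/w1f.png',cv2.resize(a,(775,300)))
a=cv2.imread('pics/w3.png')[160:340,210:430];cv2.imwrite('pics/w3f.png',cv2.resize(a,(733,600)))
```

```text
-0.0425 0 [256.4 209.6] [259.2 240.3]
-0.0425 -0.013 [252.2 217.9] [255.4 249.9]
-0.0425 -0.03 [245.9 230.4] [249.9 264.4]
-0.0425 -0.04 [241.6 238.8] [246.2 273.9]
-0.0425 -0.05 [237.  248.2] [242.3 284.4]
-0.0425 -0.06 [231.8 258.7] [238. 296.]
```

View pics/w1f.png

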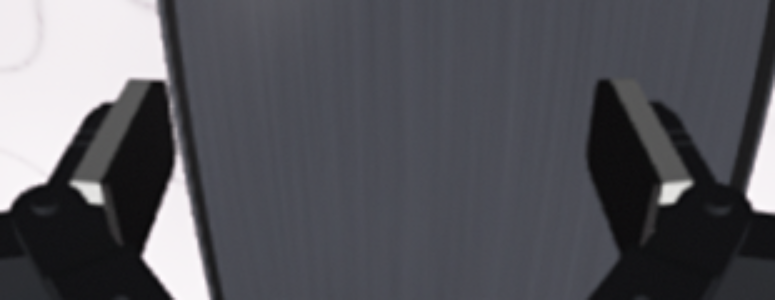

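View pics/w3f.png

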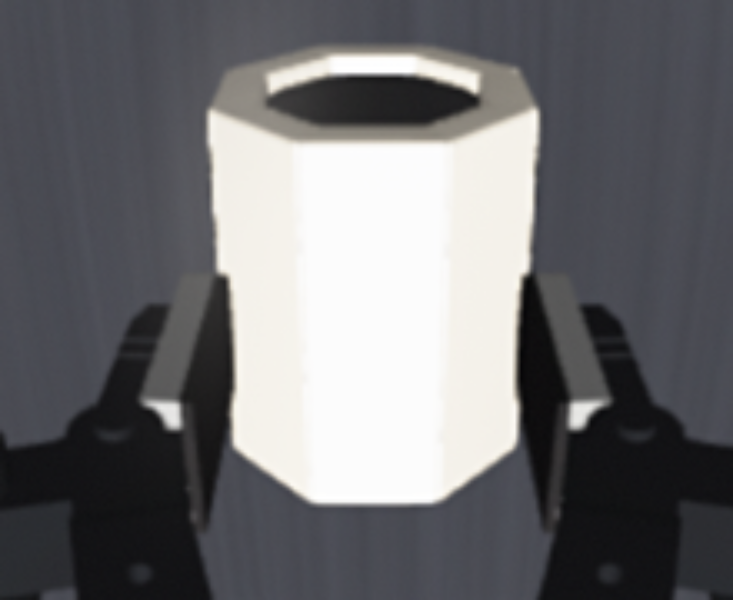

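Request:
{"fn": "jog_arm", "kwargs": {
  "deltas": [
    [[0,0,0],[0,0,0],0.085],
    [[0,0,0],[0,0,0],0.085],
    [[0,0,0],[0,0,0],0.085],
    [[0,0,0],[0,0,0],0.085],
    [[0,0,0],[0,0,0],0.085],
    [[0,0,0],[0,0,0.005],0.085],
    [[0,0,0],[0,0,0.01],0.085],
    [[0,0,0],[0,0,0.015],0.085],
    [[0,0,0],[0,0,0.02],0.085],
    [[0,0,0],[0,0,0.025],0.085],
    [[0,0,0],[0,0,0.025],0.085],
    [[0,0,0],[0,0,0.025],0.085]
  ]
}}

```text
t: 4.4
tool_pos: [0.5233, 0.2097, -0.0142]
tool_rot: [3.133, -0.22, -0.002]
contact_force: [0.2, -0.6, 0.2]
opening: 0.0851
```

Run:
```python
from h import *
o=ctrl.get_obs();print(o['tool_pos'],o['contact_force'],o['wrist_torque'],o['opening'])
im=get_image('wrist')[:,:,::-1]
cv2.imwrite('pics/w5.png',im)
```

```text
[ 0.5233443   0.2097333  -0.01423643] [ 0.16668145 -0.62596368  0.15120096] [ 0.01702033 -0.03358698 -0.03554228] 0.08509254147616459
```

View pics/w5.png

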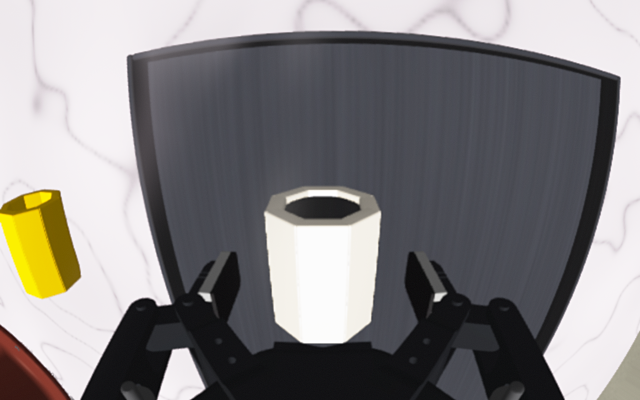

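Request:
{"fn": "jog_arm", "kwargs": {
  "deltas": [
    [[0,0,0],[0,0,0.003],0.085],
    [[0,0,0],[0,0,0.006],0.085],
    [[0,0,0],[0,0,0.009],0.085],
    [[0,0,0],[0,0,0.012],0.085],
    [[0,0,0],[0,0,0.015],0.085],
    [[0,0,0],[0,0,0.015],0.085]
  ]
}}

```text
t: 4.95
tool_pos: [0.5232, 0.2097, -0.0294]
tool_rot: [3.133, -0.22, -0.002]
contact_force: [-0.2, 0.5, 0.1]
opening: 0.0849
```

Still no contact; close on it.

Request:
{"fn": "jog_arm", "kwargs": {
  "deltas": [
    [[0,0,0],[0,0,0],0.06],
    [[0,0,0],[0,0,0],0.04],
    [[0,0,0],[0,0,0],0.04],
    [[0,0,0],[0,0,0],0.04],
    [[0,0,0],[0,0,0],0.04],
    [[0,0,0],[0,0,0],0.04],
    [[0,0,0],[0,0,0],0.04],
    [[0,0,0],[0,0,0],0.04]
  ],
  "squeeze": 70
}}

```text
t: 5.62
tool_pos: [0.5243, 0.2099, -0.028]
tool_rot: [-3.134, 0.22, -0.001]
contact_force: [-0.6, 0.2, 3.3]
opening: 0.0511
```

Run:
```python
from h import *
o=ctrl.get_obs();print(o['tool_pos'],o['contact_force'],o['wrist_torque'],o['opening'])
im=get_image('wrist')[:,:,::-1]
cv2.imwrite('pics/w6.png',im)
```

```text
[ 0.52431547  0.20994759 -0.02800276] [-0.63794848  0.17441504  3.32273921] [-0.01176089  0.12293085 -0.0151215 ] 0.051112197198559445
```

View pics/w6.png

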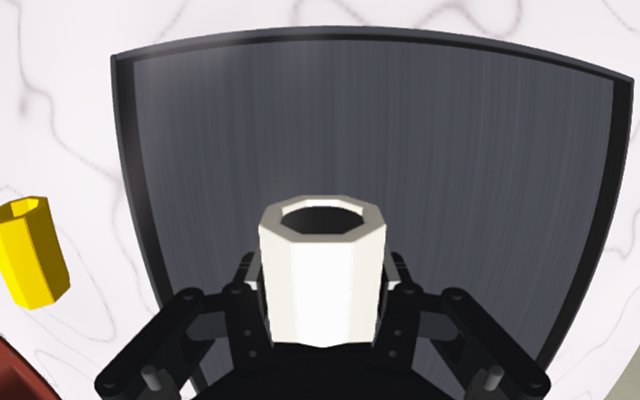

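Request:
{"fn": "jog_arm", "kwargs": {
  "deltas": [
    [[0,0,0],[0,0,-0.005],0.04],
    [[0,0,0],[0,0,-0.015],0.04],
    [[0,0,0],[0,0,-0.035],0.04],
    [[0,0,0],[0,0,-0.06],0.04],
    [[0,0,0],[0,0,-0.085],0.04],
    [[0,0,0],[0,0,-0.11],0.04],
    [[0,0,0],[0,0,-0.135],0.04],
    [[0,0,0],[0,0,-0.15],0.04],
    [[0,0,0],[0,0,-0.15],0.04],
    [[0,0,0],[0,0,-0.15],0.04]
  ],
  "squeeze": 70
}}

```text
t: 6.5
tool_pos: [0.524, 0.2099, 0.1221]
tool_rot: [-3.134, 0.22, -0.002]
contact_force: [0.9, -0.3, -3.9]
opening: 0.0512
```

Run:
```python
from h import *
F=[];T=[]
o=ctrl.get_obs();print(o['tool_pos'],o['tool_rot'],o['opening'],o['q'])
for i in range(12):
    im=get_image('wrist' if i<11 else 'scene')[:,:,::-1];o=ctrl.get_obs();F.append(o['contact_force']);T.append(o['wrist_torque'])
    if i==10: cv2.imwrite('pics/w7.png',im)
cv2.imwrite('pics/s7.png',cv2.resize(im[100:260,260:440],(675,600)))
print(np.mean(F,0),np.std(F,0),np.mean(T,0),np.std(T,0))
r=R.from_rotvec(o['tool_rot']);print(r.inv().apply(np.mean(F,0)),r.inv().apply(np.mean(T,0)))
```

```text
[0.52403017 0.2098969  0.12205613] [-3.13352332e+00  2.19960695e-01 -1.94381684e-03] 0.05118998173692066 [ 2.49177941e-01 -3.67806389e-02  1.82507802e+00 -4.96760133e-05
  1.35200782e+00  3.89350709e-01]
[-0.14360447 -0.32718499 -3.25757709] [0.57743447 0.31135025 0.37977149] [-0.03135222  0.01300779 -0.00263019] [0.03723293 0.02176532 0.0283896 ]
[-0.09568331  0.34382777  3.25762305] [-0.03286138 -0.00850025  0.00263774]
```

View pics/w7.png

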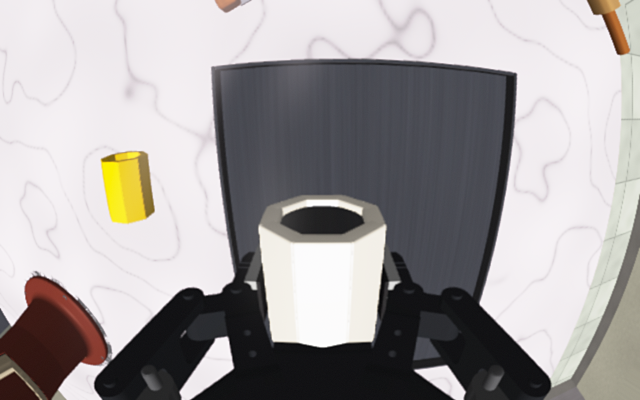

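View pics/s7.png

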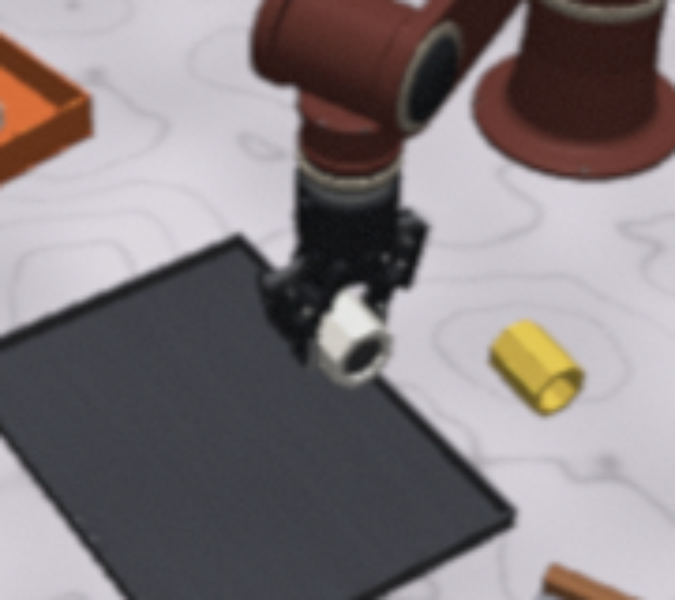

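Run:
```python
import numpy as np
D=[(.0533532,1.6142637,.22906371,.58077566,.1925834),(-.0594165,1.80044846,.52476828,.20760833,.14900496),(.0936847,1.89119434,.52467506,.21011457,.01252515),(-.0367806,1.825078,.52403,.209897,.122056)]
A=[];b=[]
for q2,q3,x,y,z in D:
    s=q2+q3
    A.append([np.sin(q2),np.cos(q2),np.sin(s),np.cos(s),1,0]);b.append(np.hypot(x,y))
    A.append([np.cos(q2),-np.sin(q2),np.cos(s),-np.sin(s),0,1]);b.append(z)
A=np.array(A);b=np.array(b)
s,res,rk,sv=np.linalg.lstsq(A,b,rcond=1e-3);print(s,sv,A@s-b)
# simple: no offsets
B=A[:,[0,2,3,4,5]];s,_,_,sv=np.linalg.lstsq(B,b,rcond=None);print(s,sv,B@s-b)
B=A[:,[0,2,5]];s,_,_,sv=np.linalg.lstsq(B,b,rcond=None);print(s,sv,B@s-b)
```

```text
[ 4.19910747e-01 -4.93478395e-04  6.08468975e-01  8.96512280e-02
  5.45451473e-03 -7.87028276e-02] [3.45865495 3.45865495 0.17442809 0.17442809 0.08532736 0.08532736] [-8.66118267e-06  1.65992063e-06  1.69260818e-04 -6.16039773e-06
  3.51808948e-05 -4.58152447e-06 -1.95780530e-04  9.08200158e-06]
[ 0.41991075  0.60834548  0.08968982  0.00509015 -0.0786865 ] [3.45865495 2.82355212 0.17442809 0.16599227 0.08532736] [-6.89448902e-06 -3.48061436e-05  1.69258264e-04  2.23537996e-05
  3.35475493e-05 -2.00651113e-05 -1.95911324e-04  3.25174552e-05]
[ 0.33793337  0.59431041 -0.08681812] [2.8868318  1.91265229 0.08923792] [-0.01476781  0.00059938  0.00130962  0.00082911  0.01051242 -0.0020128
  0.00337822  0.00058431]
```

Request:
{"fn": "jog_arm", "kwargs": {
  "deltas": [
    [[0,0,-7],[0,0,-0.02],0.04],
    [[0,0,-14],[0,0,-0.045],0.04],
    [[0,0,-21],[0,0,-0.075],0.04],
    [[0,0,-28],[0,0,-0.105],0.04],
    [[0,0,-35],[0,0,-0.135],0.04],
    [[0,0,-42],[0,0,-0.165],0.04],
    [[0,0,-49],[0,0,-0.195],0.04],
    [[0,0,-56],[0,0,-0.22],0.04],
    [[0,0,-63],[0,0,-0.24],0.04],
    [[0,0,-70],[0,0,-0.25],0.04],
    [[0,0,-77],[0,0,-0.25],0.04],
    [[0,0,-84],[0,0,-0.25],0.04]
  ]
}}

```text
t: 8.1
tool_pos: [0.5244, 0.21, 0.3733]
tool_rot: [2.469, 1.94, 0.004]
contact_force: [0.4, 0.4, -3.6]
opening: 0.0509
```

Request:
{"fn": "jog_arm", "kwargs": {
  "deltas": [
    [[0,0,-7],[0,0,0],0.04],
    [[0,0,-14],[0,0,0],0.04],
    [[0,0,-21],[0,0,0],0.04],
    [[0,0,-28],[0,0,0],0.04],
    [[0,0,-28.4],[0,0,0],0.04],
    [[0,0,-28.4],[0,0,0],0.04]
  ]
}}

```text
t: 8.6
tool_pos: [0.5239, 0.2099, 0.3715]
tool_rot: [1.93, 2.479, 0.0]
contact_force: [0.2, -0.1, -3.5]
opening: 0.0511
```

Request:
{"fn": "jog_arm", "kwargs": {
  "deltas": [
    [[-6,0,0],[0,0,0],0.04],
    [[-12,0,0],[0,0,0],0.04],
    [[-18,0,0],[0,0,0],0.04],
    [[-20,0,0],[0,0,0],0.04],
    [[-20,0,0],[0,0,0],0.04]
  ]
}}

```text
t: 9.02
tool_pos: [0.522, 0.2096, 0.3712]
tool_rot: [1.781, 2.289, 0.405]
contact_force: [0.2, 0.5, -3.1]
opening: 0.0509
```

Run:
```python
from h import *
o=ctrl.get_obs();print(o)
print(R.from_rotvec(o['tool_rot']).as_matrix())
```

```text
{'t': 9.0167, 'q': array([ 2.49097768e-01, -4.02482964e-01,  1.75485191e+00,  7.38747880e-04,
        1.43998917e+00, -1.57031279e+00]), 'dq': array([-0.00365161,  0.05628179, -0.05634534, -0.00123201,  0.02925846,
       -0.00920843]), 'effort': array([ 3.33964045e-02, -2.50481129e+01, -4.10540378e+01, -1.38851569e-02,
       -1.55672517e+00,  2.43599148e-03]), 'tool_pos': array([0.52203434, 0.20959834, 0.37119867]), 'tool_rot': array([1.78079026, 2.28943889, 0.40470254]), 'contact_force': array([ 0.16277189,  0.45489873, -3.0691161 ]), 'wrist_torque': array([-0.03093867,  0.28680541,  0.06911768]), 'opening': 0.05089411381053692}
[[-2.46244386e-01  9.10776248e-01  3.31436763e-01]
 [ 9.69207365e-01  2.31085889e-01  8.50670065e-02]
 [ 8.86649902e-04  3.42178225e-01 -9.39634650e-01]]
```

Run:
```python
import numpy as np
from scipy.optimize import least_squares
D=[(.0533532,1.6142637,1.47599583,.22906371,.58077566,.1925834),(-.0594165,1.80044846,1.40086762,.52476828,.20760833,.14900496),(.0936847,1.89119434,1.15497592,.52467506,.21011457,.01252515),(-.0367806,1.825078,1.352008,.52403,.209897,.122056),(-.402483,1.7548519,1.4399892,.522034,.209598,.371199)]
def f(p,q2,q3,q5):
    L1,L2,e,h,L3=p;s=q2+q3;t=s+q5
    return L1*np.sin(q2)+L2*np.sin(s)+e*np.cos(s)+L3*np.sin(t), h+L1*np.cos(q2)+L2*np.cos(s)-e*np.sin(s)+L3*np.cos(t)
def res(p):
    o=[]
    for q2,q3,q5,x,y,z in D:
        r=np.sqrt(x*x+y*y-.0742**2);a=f(p,q2,q3,q5);o+=[a[0]-r,a[1]-z]
    return o
s=least_squares(res,[.42,.6,.09,.36,.44]);print(s.x,np.round(s.fun,5))
for q2,S in [(-.8,1.2),(-.6,1.2),(-.8,1.0),(-.4,1.2),(0,1.2),(-.9,1.15)]:
    print(q2,S-q2,np.pi/2-S,f(s.x,q2,S-q2,np.pi/2-S))
p=s.x
T=least_squares(lambda v:np.array(f(p,v[0],v[1]-v[0],np.pi/2-v[1]))-[.75,.7],[-.8,1.2]);print(T.x,T.fun)
```

```text
[0.42646295 0.60989702 0.0957022  0.23810479 0.31716687] [-0. -0.  0. -0.  0. -0. -0. -0. -0.  0.]
-0.8 2.0 0.3707963267948966 (np.float64(0.6143673748965264), np.float64(0.6670271089940394))
-0.6 1.7999999999999998 0.3707963267948966 (np.float64(0.6794940741024794), np.float64(0.7218825709931279))
-0.8 1.8 0.5707963267948966 (np.float64(0.5761598451225305), np.float64(0.7842225279491976))
-0.4 1.6 0.3707963267948966 (np.float64(0.7542206732451664), np.float64(0.7627058981623361))
0 1.2 0.3707963267948966 (np.float64(0.9202931667087639), np.float64(0.7963704592093561))
-0.9 2.05 0.42079632679489665 (np.float64(0.5788921238047642), np.float64(0.664980163884724))
[-0.43553829  1.29296359] [-4.85167462e-13 -1.20015109e-13]
```

Run:
```python
import numpy as np
from scipy.optimize import least_squares
p=[0.42646295,0.60989702,0.0957022,0.23810479,0.31716687]
def f(q2,S,t):
    L1,L2,e,h,L3=p
    return np.array([L1*np.sin(q2)+L2*np.sin(S)+e*np.cos(S)+L3*np.sin(t), h+L1*np.cos(q2)+L2*np.cos(S)-e*np.sin(S)+L3*np.cos(t)])
g=np.array([-.4,1.35]);pr=None
for k in range(0,15):
    a=min(k/12,1); t=np.radians(160-70*k/14)
    T=np.array([.5575,.3712])+np.array([.122,.349])*a
    sol=least_squares(lambda v:f(v[0],v[1],t)-T,g);g=sol.x
    q=np.array([g[0],g[1]-g[0],t-g[1]]);print(k,np.round(q,3),None if pr is None else np.round((q-pr)*12,2),sol.cost<1e-12);pr=q
```

```text
0 [-0.403  1.755  1.44 ] None True
1 [-0.437  1.75   1.393] [-0.41 -0.07 -0.57] True
2 [-0.468  1.744  1.341] [-0.37 -0.06 -0.62] True
3 [-0.494  1.739  1.286] [-0.32 -0.06 -0.66] True
4 [-0.517  1.734  1.227] [-0.28 -0.06 -0.71] True
5 [-0.537  1.729  1.164] [-0.23 -0.06 -0.76] True
6 [-0.552  1.725  1.097] [-0.19 -0.06 -0.81] True
7 [-0.564  1.72   1.026] [-0.14 -0.06 -0.85] True
8 [-0.571  1.715  0.951] [-0.09 -0.06 -0.9 ] True
9 [-0.574  1.709  0.872] [-0.04 -0.07 -0.94] True
10 [-0.573  1.702  0.791] [ 0.02 -0.08 -0.98] True
11 [-0.567  1.694  0.705] [ 0.07 -0.1  -1.02] True
12 [-0.556  1.684  0.617] [ 0.13 -0.12 -1.06] True
13 [-0.582  1.746  0.494] [-0.32  0.75 -1.48] True
14 [-0.601  1.803  0.368] [-0.23  0.69 -1.51] True
```

Request:
{"fn": "jog_arm", "kwargs": {
  "deltas": [
    [[-5,0,0],[0,0.0195,-0.0238],0.04],
    [[-10,0,0],[0,0.039,-0.0477],0.04],
    [[-15,0,0],[0,0.0585,-0.0715],0.04],
    [[-20,0,0],[0,0.078,-0.0953],0.04],
    [[-25,0,0],[0,0.0975,-0.119],0.04],
    [[-30,0,0],[0,0.117,-0.143],0.04],
    [[-35,0,0],[0,0.1365,-0.167],0.04],
    [[-40,0,0],[0,0.156,-0.191],0.04],
    [[-45,0,0],[0,0.1755,-0.2145],0.04],
    [[-50,0,0],[0,0.195,-0.238],0.04],
    [[-55,0,0],[0,0.2145,-0.262],0.04],
    [[-60,0,0],[0,0.234,-0.286],0.04]
  ]
}}

```text
t: 10.02
tool_pos: [0.6426, 0.2402, 0.7214]
tool_rot: [1.192, 1.533, 1.29]
contact_force: [0.5, 0.2, -2.0]
opening: 0.0512
```

Request:
{"fn": "jog_arm", "kwargs": {
  "deltas": [
    [[-4,0,0],[0,0,0],0.04],
    [[-7,0,0],[0,0,0],0.04],
    [[-9,0,0],[0,0,0],0.04],
    [[-10,0,0],[0,0,0],0.04],
    [[-10,0,0],[0,0,0],0.04],
    [[-10,0,0],[0,0,0],0.04]
  ]
}}

```text
t: 10.52
tool_pos: [0.6428, 0.2402, 0.7189]
tool_rot: [1.083, 1.394, 1.39]
contact_force: [-0.9, -0.3, -3.3]
opening: 0.0509
```

Run:
```python
from h import *
o=ctrl.get_obs();print(o)
Rm=R.from_rotvec(o['tool_rot']).as_matrix();print(Rm)
u,v=proj('scene',o['tool_pos']);a,b=proj('top',o['tool_pos']);print(u,v,a,b)
s=get_image('scene')[:,:,::-1];t=get_image('top')[:,:,::-1];w=get_image('wrist')[:,:,::-1]
cv2.imwrite('pics/s8.png',s);cv2.imwrite('pics/t8.png',t);cv2.imwrite('pics/w8.png',w)
def crop(im,u,v):
    u=int(np.clip(u,50,590));v=int(np.clip(v,50,350));return cv2.resize(im[v-50:v+50,u-50:u+50],(400,400),interpolation=cv2.INTER_CUBIC)
cv2.imwrite('pics/st8.png',np.hstack([crop(s,u,v),crop(t,a,b)]))
```

```text
{'t': 10.5167, 'q': array([ 0.24815535, -0.59399885,  1.7991414 ,  0.00693053,  0.36919266,
       -1.57613233]), 'dq': array([-0.00034024, -0.00810967, -0.02170528,  0.0011416 , -0.01268486,
       -0.00734394]), 'effort': array([-3.98204002e-04, -1.76762277e+01, -4.27391803e+01,  9.81675053e-03,
       -3.98103029e+00,  8.22162023e-03]), 'tool_pos': array([0.64283228, 0.24024215, 0.71894487]), 'tool_rot': array([1.08327043, 1.39394075, 1.3902535 ]), 'contact_force': array([-0.92271439, -0.27158065, -3.30109114]), 'wrist_torque': array([-0.25342007,  0.90628195, -0.00283829]), 'opening': 0.050873773701903234}
[[-2.48035777e-01  3.70230556e-03  9.68743798e-01]
 [ 9.68750206e-01 -2.25106841e-04  2.48038278e-01]
 [ 1.13638435e-03  9.99993121e-01 -3.53077472e-03]]
325.3704622387975 22.901393605520894 223.14354689176128 54.22696522502204
```

View pics/st8.png

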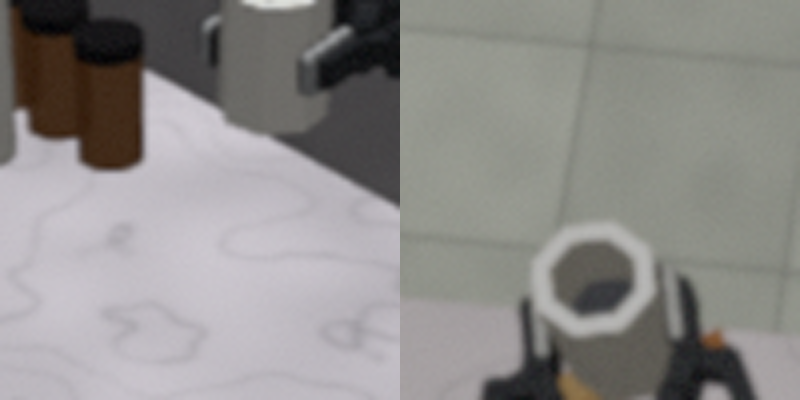

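View pics/w8.png

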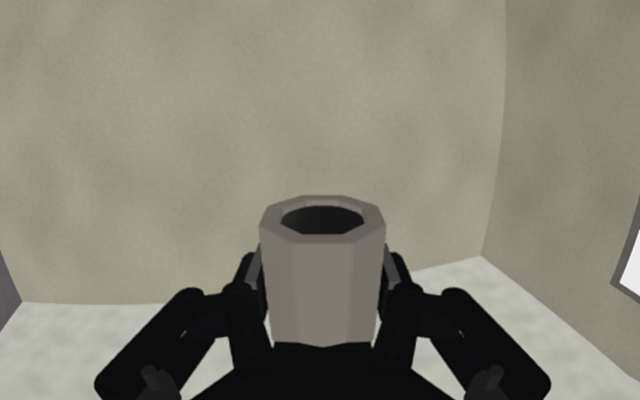

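Request:
{"fn": "jog_arm", "kwargs": {
  "deltas": [
    [[0,0,0],[0,0,0],0.04],
    [[0,0,0],[0,0,0],0.04],
    [[0,0,0],[0,0,0],0.04],
    [[0,0,0],[0,0,0],0.04],
    [[0,0,0],[0,0,0],0.04],
    [[0,0,0],[0,0,0],0.04]
  ]
}}

```text
t: 11.17
tool_pos: [0.6421, 0.2401, 0.7203]
tool_rot: [1.08, 1.392, 1.391]
contact_force: [-0.1, 0.2, -3.5]
opening: 0.0509
```

Run:
```python
from h import *
s=get_image('scene')[:,:,::-1];cv2.imwrite('pics/s9.png',s)
o=ctrl.get_obs();print(o['t'],np.abs(o['dq']).max(),o['tool_pos'],R.from_rotvec(o['tool_rot']).as_matrix()[2],o['contact_force'],o['opening'])
```

```text
11.2167 0.0020245414836194213 [0.64210952 0.24015483 0.72025527] [-2.55049196e-05  9.99999996e-01 -8.07102391e-05] [ 0.46669333 -0.72802916 -3.21943838] 0.05152090059217176
```

View pics/s9.png

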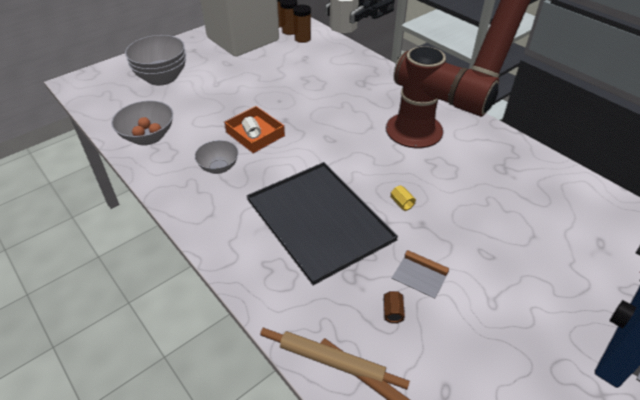

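The tray is empty and the cap is held at the top of the picture, around (345, 12). The spare in the tub, the bowl, the scraper and the look-alikes are where they started. The arm is still and level, so I'm handing in.

```bash
python3 -c "
from station import job
print(job.finish_job())"
```

```text
the job is handed in; nothing more can be done
None
```

The white cap from the tray is held still in the gripper with its deep socket pointing straight up, about 0.7 m above the worktop. I handed the job in at about 11.2 s.

- **Which end is the socket:** The wrist view showed a dark plug about 3 mm deep in the +y end. With the cap lifted, the wrist torque put the balance point about 10 mm towards that same end. The reading was noisy, but it agreed with the picture. After the turn, the top camera looked down into a deep bore.
- **Last checks:** The tool is level to within about 0.01°, and joint speeds are near 0.002 rad/s. The weight reads about 3.2 N (0.33 kg) and the opening about 51 mm, and the cap had not shifted in the gripper. The spare cap, bowl, scraper and look-alikes had not visibly moved.
- **What disagreed:** The fingertips appeared to end about 40 mm behind the stated tool centre point (TCP). My first close therefore only touched the upper slopes of the cap, with about 6 N of force. I reopened, went 40 mm lower without contact, and gripped the upright flats.

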